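# Load the UV curing box with enamelled silver and set its lamp

### The job

The UV lamp must never be on while the curing box is open: slide the dimmer fully to off, prop the lid open about upright and leave it standing, then set every enamelled piece on the felt down inside, none dropped, each upright the way it stands now and flat on the box floor with none on top of another. Then lower the lid gently until fully shut and slide the dimmer up so that the grip is level with the green marker. Leave the hammer, the jar and the scriber alone.

Things in the scene. Friction and masses are not known exactly. Their poses are not given: they have to be found in the camera images.
- uvbox: UV curing box, blue, fixed to the bench, 200 (x) x 280 (y) x 85 high; walls and floor 8 thick, so the inside is 184 x 264 and its floor is 8 above the origin. Origin: centre of the underside, at bench level. +x points away from the robot (box yaw at most about 0.12 rad either way), hinge along the far (+x) top edge (sizes in mm)
- lid (a joint): lid angle in rad: 0 shut, 1.57 upright, stop at 1.9 leaning away from the robot. Stiff friction hinge: the lid stays at whatever angle it is left; 4 to 6 N at the handle moves it. Lid panel 204 x 284 x 10, 0.3 kg (sizes in mm)
- lid_handle (a point): centre of the lid's steel bar handle (mm): round bar 11 thick, 100 long, parallel to the hinge, 35 off the lid's outer face on a post at each end, 14 from the lid's free edge. Shut: 130 above the bench, 186 on the robot's side of the hinge and 45 above it. Upright: on the far side of the panel. Turns with the lid; its axes are the box's when shut
- lid_hinge (a point): point on the lid's hinge line at mid width, 85.5 above the bench, 100 beyond the box's centre in box x; the lid turns about the y axis here
- console: grey dimmer console of the UV lamp, fixed to the bench beside the box on its +y side, 210 (x) x 100 (y) x 30 high; origin at the centre of its underside; its x axis runs along the dimmer track, away from the robot. On it lies an aluminium track rail 170 x 40 x 14 high (sizes in mm)
- dimmer (a joint): slide position of the dimmer grip in m: 0 = off, at the track's end nearest the robot (a red tick); 0.12 = full, at the far end. Slides with 1.5 N of friction and stays where left (sizes in mm)
- dimmer_top (a point): centre of the top face of the black dimmer grip: 20 along the track (console x) x 28 across x 40 high, its top 84.5 above the bench. Moves along console x: at joint value d its console x is d - 0.06 m
- marker: flat green marker on the console on the +y side of the track, 10 along the track x 28 across x 5 high, look only; origin at its centre underneath, x axis along the track: it marks the working setting, reached when the middle of the grip is level with the middle of the marker along the track (sizes in mm)
- casket: small oblong silver casket, 72 x 42 x 32 high (x, y, z), bright metal with a blue enamel top (sizes in mm); loose, standing upright on a thin grey felt on the bench at the +y side at the start; origin: centre of the underside, z up. May be absent
- pot: round closed silver pot, 60 in diameter, 34 high, bright metal with a green enamel top (sizes in mm); loose, standing upright on a thin grey felt on the bench at the +y side at the start; origin: centre of the underside, z up. May be absent
- cuff: round napkin cuff, a ring standing on end, 60 outside diameter, 50 inside, 36 high, orange enamel, open at both ends (sizes in mm); loose, standing upright on a thin grey felt on the bench at the +y side at the start; origin: centre of the underside, z up. May be absent
- buckle: flat silver buckle plate, 70 x 44 x 16 high (x, y, z), bright metal with a red enamel panel on top (sizes in mm); loose, standing upright on a thin grey felt on the bench at the +y side at the start; origin: centre of the underside, z up. May be absent
- hammer: bystander: hammer 260 long lying on the bench beyond the work, origin at mid length (sizes in mm)
- jar: bystander: closed amber jar 76 in diameter, 100 high, origin at the centre of its underside (sizes in mm)
- scriber: bystander: scriber with a wooden handle, 170 long, lying on the bench beyond the box, origin at mid length (sizes in mm)

How it is judged:
On the way, in this order (a step that is already met when the one before it is completed fails the run):
1. the dimmer is slid fully to off while the lid is still shut (value of joint dimmer below 0.006 m and value of joint lid below 0.1 rad), for 0.2 s.
2. the lid is propped open about upright with the dimmer off (value of joint lid above 1.25 rad and value of joint dimmer below 0.015 m), for 0.3 s.
3. every piece stands upright on the box floor, let go, with the lid still open (x of casket in the frame of uvbox between -0.085 and 0.085 m and y of casket in the frame of uvbox between -0.125 and 0.125 m and z of casket in the frame of uvbox between 0.002 and 0.014 m and angle between each of casket, pot, cuff, buckle's own z axis and vertical below 0.15 rad and x of pot in the frame of uvbox between -0.085 and 0.085 m and y of pot in the frame of uvbox between -0.125 and 0.125 m and z of pot in the frame of uvbox between 0.002 and 0.014 m and x of cuff in the frame of uvbox between -0.085 and 0.085 m and y of cuff in the frame of uvbox between -0.125 and 0.125 m and z of cuff in the frame of uvbox between 0.002 and 0.014 m and x of buckle in the frame of uvbox between -0.085 and 0.085 m and y of buckle in the frame of uvbox between -0.125 and 0.125 m and z of buckle in the frame of uvbox between 0.002 and 0.014 m and contact force between each of casket, pot, cuff, buckle and the fingers below 0.3 N and value of joint lid above 1 rad), for 0.3 s.
4. the lid is fully shut again with the dimmer still off (value of joint lid below 0.04 rad and value of joint dimmer below 0.015 m), for 0.3 s.
At the end, for the whole second after the job is handed in: All pieces that are present stand upright (within 0.15 rad) at rest on the floor of the curing box, the lid is shut (within 0.04 rad), and the middle of the dimmer grip is within 6 mm of the middle of the green marker along the track (x of casket in the frame of uvbox between -0.085 and 0.085 m and y of casket in the frame of uvbox between -0.125 and 0.125 m and z of casket in the frame of uvbox between 0.002 and 0.014 m and angle between each of casket, pot, cuff, buckle's own z axis and vertical below 0.15 rad and x of pot in the frame of uvbox between -0.085 and 0.085 m and y of pot in the frame of uvbox between -0.125 and 0.125 m and z of pot in the frame of uvbox between 0.002 and 0.014 m and x of cuff in the frame of uvbox between -0.085 and 0.085 m and y of cuff in the frame of uvbox between -0.125 and 0.125 m and z of cuff in the frame of uvbox between 0.002 and 0.014 m and x of buckle in the frame of uvbox between -0.085 and 0.085 m and y of buckle in the frame of uvbox between -0.125 and 0.125 m and z of buckle in the frame of uvbox between 0.002 and 0.014 m and value of joint lid below 0.04 rad and x of dimmer_top in the frame of marker between -0.006 and 0.006 m and velocity of joint dimmer below 0.01 m/s and linear speed of each of casket, pot, cuff, buckle below 0.02 m/s); the robot touches nothing.
It fails at once if the lamp is on (dimmer more than 20 mm above off) while the lid is open (more than 0.15 rad) (value of joint lid above 0.15 rad and value of joint dimmer above 0.02 m).
It fails at once if the lid is slammed (closing faster than 2.5 rad/s) (velocity of joint lid below -2.5 rad/s).
It fails at once if a piece is dropped into the box (falling free at more than 0.6 m/s above its floor) ((z of casket in the frame of uvbox above 0.032 m and y of casket in the frame of uvbox below 0.13 m and linear speed of casket above 0.6 m/s and contact force between casket and the fingers below 0.1 N) or (z of pot in the frame of uvbox above 0.032 m and y of pot in the frame of uvbox below 0.13 m and linear speed of pot above 0.6 m/s and contact force between pot and the fingers below 0.1 N) or (z of cuff in the frame of uvbox above 0.032 m and y of cuff in the frame of uvbox below 0.13 m and linear speed of cuff above 0.6 m/s and contact force between cuff and the fingers below 0.1 N) or (z of buckle in the frame of uvbox above 0.032 m and y of buckle in the frame of uvbox below 0.13 m and linear speed of buckle above 0.6 m/s and contact force between buckle and the fingers below 0.1 N)).
It fails at once if the hammer, the jar or the scriber is moved by more than 30 mm (distance of any of hammer, jar, scriber from where it was at the start of the episode above 0.03 m).
Of casket, pot, cuff, buckle only 2 to 4 are there at a start; the rules pass over those that are not, and their reading is None.
At some moment in a run one of casket, pot, cuff, buckle may be knocked a few centimetres aside while the robot is not near it.
It also fails if it takes over 210 s, if anything falls off the work surface, if the arm or the gripper's body presses on something with over 40 N, if the wrist force passes 120 N, or if a joint passes its speed limit or range.

### The arm

A 6-joint arm with a two-finger parallel gripper is mounted at the origin on the work surface. World frame = base frame: x ahead of the robot, y to its left, z up, the work surface at z = 0. Lengths are in m, angles in rad, forces in N, time in s.
With the tool pointing down it reaches from about 0.225 to 0.875 m from the base axis. Payload 3.4 kg.
Tool frame: the origin (TCP) lies on the centre line of the jaws, within the pads' length; the fingertips stand 17 mm ahead of it and the grasp point (between the pads) lies 2 mm behind it (nose_length is the distance from the TCP to the fingertips, in m); z points along the fingers, y is the line along which they close (so a half turn about z gives the same grasp; the last joint's range is limited). The gripper opens to 85 mm and grips with 20 to 120 N. Pads are 22 mm wide; open, the fingers measure 114 mm over their backs; the gripper's body (76 mm by 85 mm) begins 54 mm behind the grasp point. The pads swing forward as they close: fully open they stand 13 mm farther back than shut.
Start: joints at [-1.272, 0.276, 1.505, -0, 1.361, -0.121], TCP at [0.234, -0.525, 0.248] pointing down, gripper open.
Joint ranges: [-2.89, 2.89], [-0.75, 2.08], [0.22, 2.7], [-1.18, 4.32], [0.11, 2.71], [-2.7, 2.7]. Speed limits (rad/s): [2.57, 2.57, 3.14, 3.14, 3.14, 3.14].

### API

Orientations are given as a unit quaternion [w, x, y, z].
In Python, from rig import get_state, get_image, sign_off, find_in, place_of, nose_length gives the robot as it stands.
- The arm moves only by the tool apply_moves, never from a script. Its argument "deltas" is one flat list of numbers, 5 for each row, row after row: the finger opening in mm, from 0 to 85.4, then the shift along the tool's x, y, z in mm, then the turn about the tool's z in degrees. A call has 1 to 12 rows; each row is the pose to reach, as a shift and turn from the pose commanded when the call began, along the tool's axes at that moment; what a row does not reach only later rows make up. A row lasts 1/12 s, in which the tool goes at most 41.7 mm and 7.16 degrees, less where a joint would pass 70% of its speed; a pose out of reach is approached as far as the arm can. A call with a gripper value outside its range is refused whole. The fingers move at their own pace and stop on an object; "squeeze" is the grip in N (left out, the last holds). Time passes only in rows, so rows that repeat a pose let the fingers close. It gives the time, the measured TCP pose, the force, the opening and the grip force at its end, in the units of the state.
- get_state(): the state, without advancing time (a new reading comes with each control period).
- get_image(name): name is "scene" or "top" or "wrist"; returns a dict with "frame" (384x512x3 uint8, red, green, blue), "K" (3x3 intrinsics, pixels), "position" and "orientation" of the camera in the world. Camera axes: x right, y down, z forward; pixel columns grow to the right and rows downward; lengths in m; the calibration is good to about 2 mm. A picture is of the moment at which its call begins. There is no depth.
- sign_off(): hands the job in; it is judged then, once.
Trained networks look in a picture, given as the dict that the camera call returned (one of the last four; its "shot" number tells which), for a name from the list of things; names that differ only in an ending like _2 or _b are one class to them, and where a whole thing is asked for, a point or a joint stands for the part that bears it (a point fixed in the world has none). Each returns a list of dicts, best first, with "score" (0 to 1); they miss things now and then, are a little off and sometimes report something else, mostly with a low value. They report only what shows in the picture. A call takes as long as a camera call.
- find_in(query, picture): "point" ([column, row] in pixels, amid what is visible of it).
- place_of(query, picture): "point" ([column, row] in pixels: a listed point, or the origin of a listed thing).
The state is a dict: "clock": time; "qpos": joint angles; "qd": joint speeds; "effort": joint torques, N m; "position": TCP position; "ee_rot": TCP orientation; "contact_force": force on the tool from outside, world axes, zero at the start; "moment": the same for the moment, N m; "width": finger opening in m; "gripper_force": force on a finger pad.
Only numpy, scipy, OpenCV 4.12 (cv2) and the standard library are available. Lean on these libraries where they do the work, as an engineer would, in place of code of your own. Each camera call takes 0.05 s, during which the arm holds its last target. There are 200 camera calls.

## Working session

There is one attempt and no reset: what is moved stays moved. The work goes in short steps, Python scripts to look and compute and a tool call to move; the robot and the scene stay as the last step left them, time stands still between calls to the robot, and variables do not carry over. Pictures are saved under pics/ and viewed, at most 17 in all, crops included, and the job is handed in when it is done.

Besides the shell and the picture viewer there is one more tool, called as name(argument=value, ...), one argument or row to a line, values as JSON. apply_moves: Moves the arm, as the interface text tells. Its arguments: {"type":"object","properties":{"deltas":{"type":"array"},"squeeze":{"type":"number"}},"required":["deltas"]}

```bash
ls; mkdir -p pics; cat > h.py <<'E'
import numpy as np, cv2
from scipy.spatial.transform import Rotation as R
from rig import *
def rot(q): return R.from_quat([q[1],q[2],q[3],q[0]])
def shot(n,save=None):
    p=get_image(n)
    if save: cv2.imwrite('pics/%s.png'%save,cv2.cvtColor(p['frame'],cv2.COLOR_RGB2BGR))
    return p
def world(p,uv,z):
    d=rot(p['orientation']).apply(np.linalg.solve(p['K'],[uv[0],uv[1],1.])); o=np.array(p['position'])
    return o+d*(z-o[2])/d[2]
def pix(p,X):
    c=rot(p['orientation']).inv().apply(np.array(X)-p['position']); u=p['K']@c; return u[:2]/u[2]
def st():
    s=get_state(); print('t',round(s['clock'],2),'pos',np.round(s['position'],4),'eul',np.round(rot(s['ee_rot']).as_matrix(),3).tolist(),'F',np.round(s['contact_force'],1),'w',round(s['width'],4),'g',s['gripper_force']); return s
E
cat > a.py <<'E'
from h import *
s=st()
for n in('top','scene'):
    p=shot(n,n+'0'); print(n,np.round(p['position'],3),np.round(rot(p['orientation']).as_matrix(),2).tolist())
    for q,z in dict(uvbox=0,lid_handle=.13,lid_hinge=.0855,console=0,dimmer_top=.0845,marker=.03,casket=0,pot=0,cuff=0,buckle=0,hammer=0,jar=0,scriber=0).items():
        for r in place_of(q,p)[:2]: print(q,round(r['score'],2),np.round(r['point']),np.round(world(p,r['point'],z),3))
E
python3 a.py
```

```text
pics
t 0.0 pos [ 0.2342 -0.5246  0.2474] eul [[0.913, 0.408, -0.001], [0.408, -0.913, 0.002], [0.0, -0.002, -1.0]] F [ 0.5 -1.1 -0.6] w 0.085 g 0.0
top [ 0.471 -0.066  1.029] [[-0.01, -0.99, 0.14], [-1.0, 0.01, 0.04], [-0.04, -0.14, -0.99]]
uvbox 0.79 [310. 222.] [ 0.515 -0.189  0.   ]
lid_handle 0.82 [325. 259.] [ 0.418 -0.209  0.13 ]
lid_handle 0.62 [168. 136.] [0.74  0.191 0.13 ]
lid_hinge 0.69 [311. 223.] [ 0.509 -0.183  0.086]
lid_hinge 0.55 [311. 186.] [ 0.609 -0.186  0.086]
console 0.83 [238. 214.] [0.541 0.018 0.   ]
console 0.25 [223. 213.] [0.544 0.061 0.   ]
dimmer_top 0.44 [232. 201.] [0.569 0.026 0.085]
marker 0.49 [224. 210.] [0.55  0.056 0.03 ]
casket 0.95 [114. 198.] [0.592 0.385 0.   ]
pot 0.7 [119. 196.] [0.599 0.371 0.   ]
buckle 0.78 [169. 256.] [0.422 0.218 0.   ]
hammer 0.61 [170. 136.] [0.778 0.224 0.   ]
jar 0.65 [407. 236.] [ 0.473 -0.463  0.   ]
scriber 0.58 [407. 175.] [ 0.65  -0.475  0.   ]
scene [ 1.301 -0.517  0.789] [[0.57, 0.52, -0.64], [0.82, -0.37, 0.44], [-0.01, -0.77, -0.64]]
uvbox 0.89 [198. 226.] [ 0.51 -0.2   0.  ]
uvbox 0.6 [268. 202.] [0.539 0.022 0.   ]
lid_handle 0.92 [177. 171.] [ 0.407 -0.195  0.13 ]
lid_hinge 0.91 [213. 221.] [ 0.602 -0.195  0.086]
console 0.86 [266. 203.] [0.539 0.015 0.   ]
dimmer_top 0.59 [271. 185.] [0.564 0.016 0.085]
marker 0.39 [277. 187.] [0.527 0.065 0.03 ]
casket 0.61 [364. 172.] [0.603 0.371 0.   ]
cuff 0.72 [362. 171.] [0.592 0.372 0.   ]
buckle 0.66 [299. 164.] [0.437 0.228 0.   ]
hammer 0.65 [374. 215.] [0.769 0.24  0.   ]
jar 0.83 [100. 260.] [ 0.473 -0.47   0.   ]
scriber 0.8 [127. 305.] [ 0.649 -0.462  0.   ]
```

```bash
python3 -c "
import cv2
a=cv2.imread('pics/top0.png');cv2.imwrite('pics/top0c.png',cv2.resize(a[120:300,80:350],None,fx=2.9,fy=2.9,interpolation=cv2.INTER_CUBIC))"
```

```text
(no output)
```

View pics/top0c.png

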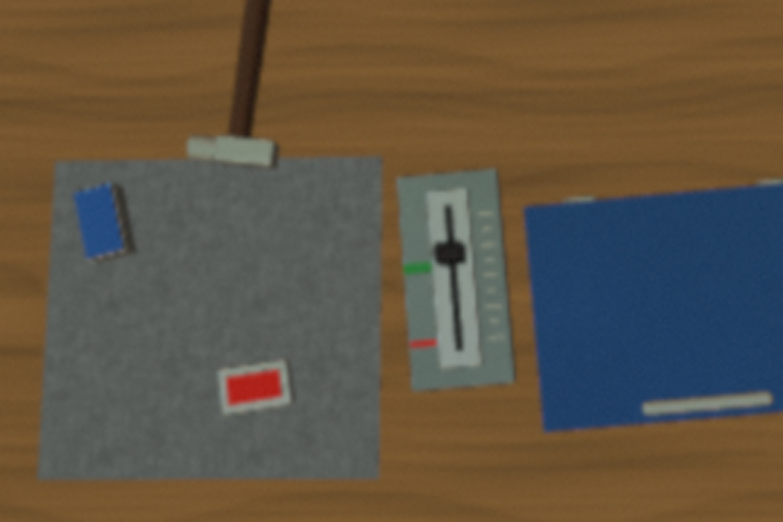

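View pics/scene0.png

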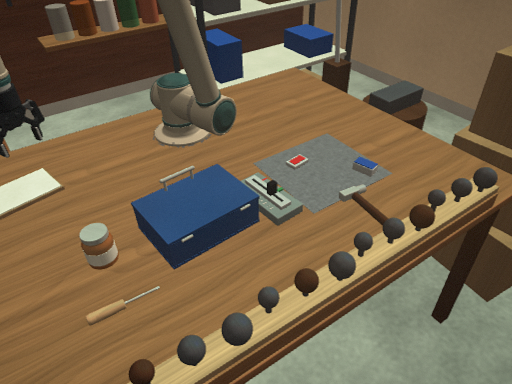

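The crop shows the casket (crop 103,220), the buckle (255,387), the grip (450,252), the marker (417,268), the lid's left edge (525,207 to 545,431) and the handle (645–771, ~404). The pot and cuff are absent. Next I turn these pixels into positions.

```bash
cat > b.py <<'E'
from h import *
p=get_image('top')
def w(c,z): return world(p,(c[0]/2.9+80,c[1]/2.9+120),z)[:2]
def ang(a,b): d=b-a; return round(float(np.degrees(np.arctan2(d[1],d[0]))),1)
C=[w(c,.03) for c in[(398,178),(497,170),(513,382),(411,390)]]
print('console',np.mean(C,0),ang(C[3],C[0]),ang(C[2],C[1]),np.linalg.norm(C[0]-C[3]),np.linalg.norm(C[0]-C[1]))
print('grip',w((450,250),.0845),'marker',w((417,268),.035),'tick',w((422,343),.032))
L=[w(c,.0955) for c in[(545,431),(525,207)]];print('lid edge',L,ang(*L))
H=[w(c,.1355) for c in[(771,399),(645,409)]];print('handle',np.mean(H,0),ang(*H)-90,np.linalg.norm(H[0]-H[1]))
for n,z,cs in(('casket',.032,[(76,190),(116,184),(131,250),(88,259)]),('buckle',.016,[(219,371),(286,360),(291,402),(222,412)])):
    P=[w(c,z) for c in cs];print(n,np.mean(P,0),'edge01',ang(P[1],P[0]),ang(P[2],P[3]),'edge12',ang(P[2],P[1]),ang(P[3],P[0]),np.linalg.norm(P[0]-P[1]),np.linalg.norm(P[1]-P[2]))
fr=p['frame'][120:300,80:350].astype(int); hsv=cv2.cvtColor(p['frame'],cv2.COLOR_RGB2HSV)
for n,z,lo,hi,x in(('green',.035,(45,90,40),(80,255,255),(200,240)),('redB',.016,(0,170,90),(6,255,255),(140,200)),('blueC',.032,(100,120,60),(125,255,255),(80,140))):
    m=cv2.inRange(hsv,lo,hi);m[:,:x[0]]=0;m[:,x[1]:]=0
    ys,xs=np.nonzero(m);r=cv2.minAreaRect(np.c_[xs,ys].astype(np.float32));b=cv2.boxPoints(r)
    print(n,len(xs),world(p,(xs.mean(),ys.mean()),z)[:2],r)
E
python3 b.py
```

```text
console [0.53352633 0.01874848] 3.9 3.9 0.20687437870289888 0.09835939445218053
grip [0.55636902 0.01836886] marker [0.54366634 0.05492226] tick [0.47150786 0.05011527]
lid edge [array([ 0.39330466, -0.0671814 ]), array([ 0.59414462, -0.05155301])] 4.4
handle [ 0.41840234 -0.20547087] 4.200000000000003 0.10674132480175248
casket [0.59417505 0.36872755] edge01 97.8 101.2 edge12 15.4 12.8 0.04062563717659997 0.0686529446235994
buckle [0.43087196 0.21656522] edge01 98.8 97.8 edge12 8.2 6.1 0.06698434666563423 0.040950585323941406
green 37 [0.49495542 0.06034456] ((216.95925903320312, 277.4512023925781), (10.229126930236816, 136.16119384765625), 5.15558385848999)
redB 135 [0.43117281 0.21885479] ((167.0115509033203, 253.07516479492188), (7.9069743156433105, 17.030405044555664), 81.25383758544922)
blueC 281 [0.59522828 0.37450529] ((113.44231414794922, 195.71153259277344), (22.74947166442871, 12.355316162109375), 78.69007110595703)
```

```bash
cat >> h.py <<'E'
def go(*T):
    """targets (x,y,z,yaw deg) -> tool-frame rows mm/deg from the current pose"""
    s=st(); M=rot(s['ee_rot']).as_matrix(); y0=np.degrees(np.arctan2(M[1,0],M[0,0])); print('yaw',round(y0,2))
    for t in T:
        d=M.T@(np.array(t[:3])-s['position'])*1000; turn=(y0-t[3]+180)%360-180
        print(t,'->',np.round(d,1),'turn',round(turn,1),'rows',round(np.linalg.norm(d)/41.7,1))
E
python3 -c "
from h import *
go((.556,.018,.2,4),(.556,.018,.068,4))"
```

```text
t 1.45 pos [ 0.2344 -0.5251  0.2483] eul [[0.913, 0.408, 0.0], [0.408, -0.913, -0.0], [-0.0, 0.0, -1.0]] F [ 0.3  0.7 -0.4] w 0.0852 g 0.0
yaw 24.05
(0.556, 0.018, 0.2, 4) -> [ 515.1 -364.9   48.3] turn 20.1 rows 15.2
(0.556, 0.018, 0.068, 4) -> [ 515.1 -364.9  180.3] turn 20.1 rows 15.7
```

apply_moves(
  deltas=[60,515,-365,48,20,60,515,-365,48,20,60,515,-365,48,20,60,515,-365,48,20,60,515,-365,48,20,60,515,-365,48,20,60,515,-365,48,20,60,515,-365,48,20,60,515,-365,48,20,60,515,-365,48,20,60,515,-365,48,20,60,515,-365,48,20],
  squeeze=30,
)

```text
clock: 2.45
position: [0.4887, -0.0947, 0.2106]
ee_rot: [0.0, 0.999, 0.035, 0.0]
contact_force: [1.7, 0.0, 0.7]
width: 0.0597
gripper_force: 0.0
```

```bash
python3 -c "
from h import *
go((.556,.018,.2,4))"
```

```text
t 2.45 pos [ 0.4887 -0.0947  0.2106] eul [[0.997, 0.071, 0.001], [0.071, -0.997, -0.0], [0.001, 0.001, -1.0]] F [1.7 0.  0.7] w 0.0597 g 0.0
yaw 4.06
(0.556, 0.018, 0.2, 4) -> [  75.1 -107.7   10.6] turn 0.1 rows 3.2
```

apply_moves(
  deltas=[60,75,-108,30,0,60,75,-108,30,0,60,75,-108,30,0,60,75,-108,30,0,60,75,-108,30,0,60,75,-108,30,0],
)

```text
clock: 2.95
position: [0.5548, 0.0164, 0.1801]
ee_rot: [0.0, 0.999, 0.036, -0.001]
contact_force: [-0.8, 0.6, 0.0]
width: 0.0599
gripper_force: 0.0
```

```bash
cat > c.py <<'E'
from h import *
p=shot('wrist','w1'); print(p['position'],np.round(rot(p['orientation']).as_matrix(),2).tolist())
for q,z in dict(dimmer_top=.0845,marker=.0325,console=0).items():
    for r in place_of(q,p)[:2]: print(q,round(r['score'],2),np.round(r['point']),np.round(world(p,r['point'],z),4))
go((.556,.018,.068,4))
E
python3 c.py
```

```text
[0.6297718  0.02326584 0.30604761] [[0.07, -0.95, -0.29], [-1.0, -0.07, -0.02], [0.0, 0.29, -0.96]]
dimmer_top 0.97 [241. 196.] [0.5562 0.0254 0.0845]
marker 0.86 [204. 184.] [0.5474 0.0576 0.0325]
console 0.93 [245. 193.] [0.5313 0.0228 0.    ]
t 3.15 pos [0.5547 0.0149 0.181 ] eul [[0.998, 0.069, 0.001], [0.069, -0.998, -0.001], [0.0, 0.001, -1.0]] F [ 0.3 -0.1 -0.2] w 0.0599 g 0.0
yaw 3.94
(0.556, 0.018, 0.068, 4) -> [  1.5  -3.1 113. ] turn -0.1 rows 2.7
```

View pics/w1.png

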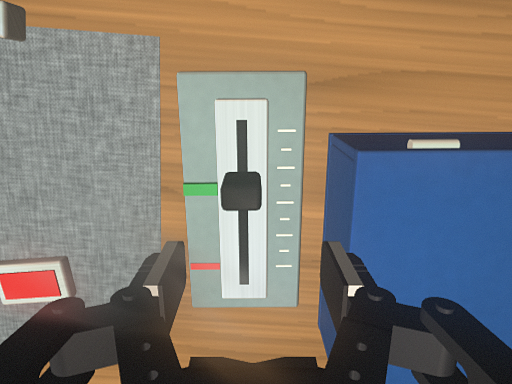

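The wrist view shows the grip at (241,191), the green marker at (200,189) and the red tick at (205,266), with the fingers clear on both sides. I descend over the grip and close on it.

apply_moves(
  deltas=[60,1,-6,30,0,60,1,-6,60,0,60,1,-6,90,0,60,1,-6,112,0,60,1,-6,112,0,10,1,-6,112,0,10,1,-6,112,0,10,1,-6,112,0,10,1,-6,112,0,10,1,-6,112,0,10,1,-6,112,0],
  squeeze=30,
)

```text
clock: 4.07
position: [0.5568, 0.0245, 0.0708]
ee_rot: [-0.002, 0.999, 0.035, 0.002]
contact_force: [0.6, 7.0, 1.3]
width: 0.0272
gripper_force: 33.1
```

```bash
python3 -c "
from h import *
go((.473,.0162,.069,4))"
```

```text
t 4.07 pos [0.5568 0.0245 0.0708] eul [[0.998, 0.069, 0.004], [0.069, -0.998, 0.004], [0.004, -0.004, -1.0]] F [0.6 7.  1.3] w 0.0272 g 33.076080679893494
yaw 3.97
(0.473, 0.0162, 0.069, 4) -> [-84.1   2.5   1.5] turn -0.0 rows 2.0
```

apply_moves(
  deltas=[10,-15,-2,0,0,10,-30,-2,0,0,10,-45,-2,0,0,10,-60,-2,0,0,10,-72,-2,0,0,10,-80,-2,0,0,10,-84,-2,0,0,10,-86,-2,0,0,10,-87,-2,0,0,10,-87,-2,0,0],
)

```text
clock: 4.9
position: [0.4752, 0.0182, 0.0708]
ee_rot: [0.0, 0.999, 0.035, 0.007]
contact_force: [8.4, 2.2, 1.1]
width: 0.0276
gripper_force: 32.9
```

```bash
python3 -c "
from h import *
st()"
```

```text
t 4.9 pos [0.4752 0.0182 0.0708] eul [[0.997, 0.07, 0.014], [0.07, -0.998, 0.0], [0.014, 0.001, -1.0]] F [8.4 2.2 1.1] w 0.0276 g 32.89547502994537
```

apply_moves(
  deltas=[10,3,0,0,0,55,4,0,0,0,55,4,0,0,0,55,4,0,-40,0,55,4,0,-80,0,55,4,0,-110,0,55,4,0,-110,0,55,4,0,-110,0],
)

```text
clock: 5.57
position: [0.4736, 0.0183, 0.1802]
ee_rot: [0.0, 0.999, 0.035, 0.002]
contact_force: [-0.2, -1.2, -0.8]
width: 0.0552
gripper_force: 0.0
```

```bash
cat > d.py <<'E'
from h import *
p=shot('wrist','w2'); t=shot('top')
for p in(p,t):
  for q,z in dict(dimmer_top=.0845,marker=.03,lid_handle=.13,buckle=0,casket=0).items():
    for r in place_of(q,p)[:1]: print(q,round(r['score'],2),np.round(r['point']),np.round(world(p,r['point'],z),4))
y=np.radians(94.3)
c=np.array([.503,-.2]); ex=np.array([np.cos(np.radians(4.3)),np.sin(np.radians(4.3))])
h=c-.086*ex;print('handle',h)
go((*h,.2,94),(*h,.13,94))
E
python3 d.py
```

```text
dimmer_top 0.63 [253. 199.] [0.4739 0.0196 0.0845]
marker 0.7 [206.  84.] [0.5455 0.0604 0.03  ]
lid_handle 0.52 [204.  84.] [0.5464 0.0488 0.13  ]
buckle 0.83 [ 32. 200.] [0.43   0.2229 0.    ]
lid_handle 0.61 [326. 259.] [ 0.4188 -0.21    0.13  ]
buckle 0.66 [169. 254.] [0.427  0.2167 0.    ]
casket 0.71 [118. 196.] [0.5982 0.3755 0.    ]
handle [ 0.41724208 -0.20644817]
t 6.17 pos [0.4727 0.0185 0.1782] eul [[0.997, 0.071, -0.001], [0.071, -0.997, -0.0], [-0.001, -0.0, -1.0]] F [0.  0.3 1.4] w 0.0553 g 0.0
yaw 4.05
(np.float64(0.41724207851684003), np.float64(-0.20644817050706418), 0.2, 94) -> [-71.2 220.5 -21.8] turn -89.9 rows 5.6
(np.float64(0.41724207851684003), np.float64(-0.20644817050706418), 0.13, 94) -> [-71.2 220.5  48.2] turn -89.9 rows 5.7
```

View pics/w2.png

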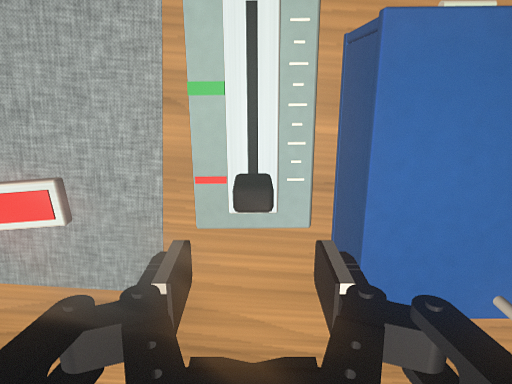

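The grip (253,192) is at the red tick end, so the dimmer is off. The marker is at (206,88) and the tick at (210,180). Next is the lid handle.

apply_moves(
  deltas=[55,-10,20,-22,-7,55,-20,55,-22,-14,55,-30,90,-22,-21,55,-40,125,-22,-28,55,-50,160,-22,-35,55,-60,190,-22,-42,55,-71,220,-22,-49,55,-71,220,-22,-56,55,-71,220,-22,-63,55,-71,220,-22,-70,55,-71,220,-22,-77,55,-71,220,-22,-84],
)

```text
clock: 7.17
position: [0.4174, -0.2062, 0.2004]
ee_rot: [0.0, 0.74, 0.673, -0.0]
contact_force: [0.1, 0.0, -0.5]
width: 0.055
gripper_force: 0.0
```

apply_moves(
  deltas=[50,0,0,0,-6,50,0,0,0,-6,50,0,0,0,-6],
)

```text
clock: 7.42
position: [0.4175, -0.206, 0.2004]
ee_rot: [0.0, 0.706, 0.708, -0.0]
contact_force: [0.5, 0.0, -0.4]
width: 0.0499
gripper_force: 0.0
```

```bash
cat > e.py <<'E'
from h import *
p=shot('wrist','w3')
for q,z in dict(lid_handle=.13,lid_hinge=.0855).items():
    for r in place_of(q,p)[:2]: print(q,round(r['score'],2),np.round(r['point']),np.round(world(p,r['point'],z),4))
go((.4172,-.2064,.132,94.3))
E
python3 e.py
```

```text
lid_handle 0.82 [252. 204.] [ 0.4172 -0.1996  0.13  ]
lid_hinge 0.55 [343. 154.] [ 0.4816 -0.1774  0.0855]
t 7.57 pos [ 0.4175 -0.2059  0.2004] eul [[-0.004, 1.0, -0.0], [1.0, 0.004, -0.0], [-0.0, -0.0, -1.0]] F [ 0.2 -0.8  0.5] w 0.0502 g 0.0
yaw 90.21
(0.4172, -0.2064, 0.132, 94.3) -> [-0.5 -0.3 68.4] turn -4.1 rows 1.6
```

View pics/w3.png

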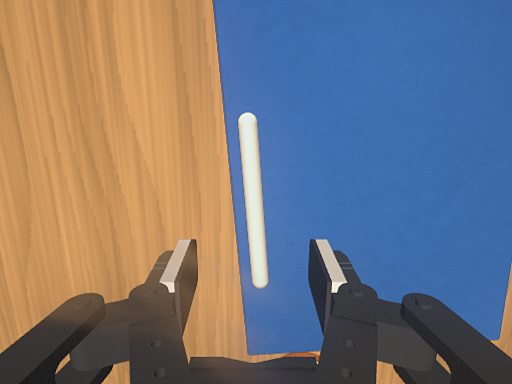

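The bar runs from (248,120) to (260,280), between the open fingers and tilted about 4.3°. I lower the gripper and grip it.

apply_moves(
  deltas=[50,5,0,30,-4,50,5,0,55,-4,50,5,0,70,-4,50,5,0,70,-4,5,5,0,70,-4,5,5,0,70,-4,5,5,0,70,-4,5,5,0,70,-4,5,5,0,70,-4,5,5,0,70,-4],
  squeeze=30,
)

```text
clock: 8.4
position: [0.4182, -0.2016, 0.1318]
ee_rot: [0.002, 0.68, 0.733, 0.0]
contact_force: [-0.4, -0.2, 6.1]
width: 0.0096
gripper_force: 29.5
```

```bash
cat > f.py <<'E'
from h import *
s=st(); M=rot(s['ee_rot']).as_matrix()
P0=np.array(s['position']); e=np.array([np.cos(np.radians(4.3)),np.sin(np.radians(4.3)),0]); k=np.array([0,0,1.])
for th in np.radians(np.r_[4,10:90:7,88]):
    dx=-186*np.cos(th)+45*np.sin(th)+186; dz=45*np.cos(th)+186*np.sin(th)-45
    print(round(np.degrees(th)),np.round(M.T@(dx*e+dz*k)))
E
python3 f.py
```

```text
t 8.4 pos [ 0.4182 -0.2016  0.1318] eul [[-0.075, 0.997, 0.002], [0.997, 0.075, -0.002], [-0.002, 0.002, -1.0]] F [-0.4 -0.2  6.1] w 0.0096 g 29.537469148635864
4 [ -0.   4. -13.]
10 [ -0.  11. -32.]
17 [ -0.  21. -52.]
24 [ -0.  35. -72.]
31 [ -0.  50. -89.]
38 [  -0.   67. -105.]
45 [  -0.   87. -118.]
52 [  -0.  107. -129.]
59 [  -0.  129. -137.]
66 [  -0.  152. -143.]
73 [  -0.  175. -146.]
80 [  -0.  198. -146.]
87 [  -0.  222. -143.]
88 [  -0.  225. -142.]
```

apply_moves(
  deltas=[5,0,2,-8,0,5,0,5,-17,0,5,0,11,-32,0,5,0,16,-43,0,5,0,21,-52,0,5,0,28,-63,0,5,0,35,-72,0,5,0,43,-81,0,5,0,50,-89,0,5,0,50,-89,0],
)

```text
clock: 9.23
position: [0.4657, -0.1978, 0.2214]
ee_rot: [-0.001, 0.68, 0.734, -0.002]
contact_force: [-6.5, -3.2, 7.1]
width: 0.0097
gripper_force: 30.0
```

```bash
cat > g.py <<'E'
from h import *
st(); p=shot('scene','s1')
for q in('lid_handle','lid'):
  for r in place_of(q,p)[:2]: print(q,round(r['score'],2),np.round(r['point']))
e=np.array([np.cos(np.radians(4.3)),np.sin(np.radians(4.3)),0]);H=np.array([.503,-.2,.0855])+.1*e
for d in(0,15,31,45,60,80,90):
  th=np.radians(d);X=H+(-.186*np.cos(th)+.045*np.sin(th))*e;X[2]+=.045*np.cos(th)+.186*np.sin(th);print(d,np.round(X,3),np.round(pix(p,X)))
E
python3 g.py
```

```text
t 9.23 pos [ 0.4657 -0.1978  0.2214] eul [[-0.076, 0.997, -0.005], [0.997, 0.076, -0.002], [-0.002, -0.005, -1.0]] F [-6.5 -3.2  7.1] w 0.0097 g 29.98161792755127
lid_handle 0.81 [181. 151.]Traceback (most recent call last):
  File "g.py", line 4, in <module>
    for r in place_of(q,p)[:2]: print(q,round(r['score'],2),np.round(r['point']))
             ~~~~~~~~^^^^^
ValueError: it knows: buckle, casket, console, cuff, dimmer_top, hammer, jar, lid_handle, lid_hinge, marker, pot, scriber, uvbox
```

View pics/s1.png

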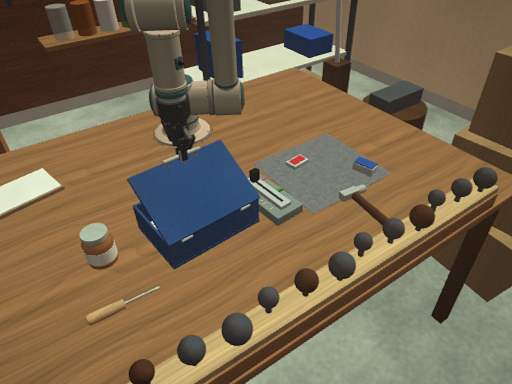

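The lid is lifting to about 30° with the bar (181,152) still gripped, and the pieces are unmoved. I continue the arc.

apply_moves(
  deltas=[5,0,8,-8,0,5,0,17,-16,0,5,0,27,-23,0,5,0,37,-29,0,5,0,47,-35,0,5,0,57,-40,0,5,0,68,-44,0,5,0,79,-48,0,5,0,90,-51,0,5,0,102,-54,0,5,0,114,-56,0],
)

```text
clock: 10.25
position: [0.5795, -0.1888, 0.2784]
ee_rot: [-0.0, 0.68, 0.733, -0.001]
contact_force: [-3.7, -1.9, 2.7]
width: 0.0097
gripper_force: 31.4
```

apply_moves(
  deltas=[5,0,11,-1,0,5,0,23,-1,0,5,0,35,0,0,5,0,47,1,0,5,0,56,2,0,5,0,60,2,0,5,0,60,2,0],
)

```text
clock: 10.83
position: [0.6415, -0.1839, 0.2745]
ee_rot: [0.0, 0.68, 0.733, 0.0]
contact_force: [0.3, -1.5, 3.4]
width: 0.0095
gripper_force: 32.5
```

```bash
sed -i "s/,'lid')/,)/" g.py; sed -i "s/'s1'/'s2'/" g.py; python3 g.py
```

```text
t 10.83 pos [ 0.6415 -0.1839  0.2745] eul [[-0.075, 0.997, 0.001], [0.997, 0.075, -0.0], [-0.0, 0.001, -1.0]] F [ 0.3 -1.5  3.4] w 0.0095 g 32.49414145946503
lid_handle 0.66 [219. 165.]
lid_handle 0.19 [214. 222.]
0 [ 0.417 -0.206  0.13 ] [175. 174.]
15 [ 0.435 -0.205  0.177] [176. 163.]
31 [ 0.467 -0.203  0.22 ] [179. 155.]
45 [ 0.503 -0.2    0.249] [185. 151.]
60 [ 0.549 -0.197  0.269] [194. 152.]
80 [ 0.615 -0.192  0.276] [209. 162.]
90 [ 0.648 -0.189  0.272] [218. 170.]
```

View pics/s2.png

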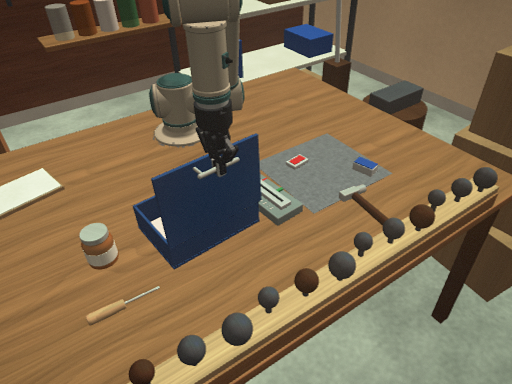

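The lid stands about upright with the bar at (219,168). I release and rise.

apply_moves(
  deltas=[23,0,0,0,0,23,0,0,0,0,23,0,0,0,0,23,0,0,0,0,23,0,0,-25,0,23,0,0,-60,0,23,0,0,-80,0,23,0,0,-80,0],
)

```text
clock: 11.6
position: [0.6424, -0.1846, 0.359]
ee_rot: [0.004, 0.68, 0.733, 0.002]
contact_force: [0.8, 0.6, 0.9]
width: 0.0228
gripper_force: 0.0
```

```bash
cat > k.py <<'E'
from h import *
t=shot('top')
for q,z in dict(casket=0,buckle=0,lid_handle=.27,jar=0,hammer=0).items():
    for r in place_of(q,t)[:1]: print(q,round(r['score'],2),np.round(r['point']),np.round(world(t,r['point'],z),4))
go((.43,.21,.25,98))
E
python3 k.py
```

```text
casket 0.9 [115. 198.] [0.592 0.383 0.   ]
buckle 0.58 [170. 252.] [0.4332 0.214  0.    ]
lid_handle 0.89 [320. 157.] [ 0.6448 -0.1838  0.27  ]
jar 0.61 [409. 235.] [ 0.4762 -0.4682  0.    ]
hammer 0.82 [170. 136.] [0.7794 0.2223 0.    ]
t 11.9 pos [ 0.6402 -0.1839  0.3515] eul [[-0.075, 0.997, -0.003], [0.997, 0.075, 0.001], [0.002, -0.003, -1.0]] F [ 0.4 -0.1 -0.1] w 0.0228 g 0.0
yaw 94.3
(0.43, 0.21, 0.25, 98) -> [ 408.4 -179.7  102.7] turn -3.7 rows 11.0
```

apply_moves(
  deltas=[70,40,0,0,0,70,80,-10,0,0,70,118,-20,0,0,70,155,-40,0,0,70,190,-60,0,0,70,225,-80,0,0,70,260,-100,10,0,70,295,-120,30,-4,70,330,-140,60,-4,70,370,-160,80,-4,70,408,-180,103,-4,70,408,-180,103,-4],
)

```text
clock: 12.9
position: [0.4267, 0.211, 0.2476]
ee_rot: [-0.002, 0.654, 0.757, -0.002]
contact_force: [0.3, -0.1, -0.2]
width: 0.0701
gripper_force: 0.0
```

apply_moves(
  deltas=[70,0,0,0,0,70,0,0,0,0],
)

```text
clock: 13.07
position: [0.4292, 0.2097, 0.249]
ee_rot: [-0.001, 0.653, 0.757, -0.001]
contact_force: [1.0, -0.7, 0.1]
width: 0.0702
gripper_force: 0.0
```

```bash
cat > m.py <<'E'
from h import *
import sys
n,q,z=sys.argv[1],sys.argv[2],float(sys.argv[3])
p=shot('wrist',n)
for r in place_of(q,p)[:2]: print(q,round(r['score'],2),np.round(r['point']),np.round(world(p,r['point'],0),4))
hsv=cv2.cvtColor(p['frame'],cv2.COLOR_RGB2HSV)
m=cv2.inRange(hsv,(0,150,80),(5,255,255)) if q=='buckle' else cv2.inRange(hsv,(100,120,60),(125,255,255))
c=max(cv2.findContours(m,cv2.RETR_EXTERNAL,cv2.CHAIN_APPROX_NONE)[0],key=cv2.contourArea)
w=np.array([world(p,v[0],z)[:2] for v in c],np.float32)
print('rect',cv2.minAreaRect(w*1000)); st()
E
python3 m.py w4 buckle .016
```

```text
buckle 0.84 [255. 144.] [0.4297 0.2218 0.    ]
rect ((429.8161926269531, 223.39212036132812), (26.677295684814453, 52.59663009643555), 8.519505500793457)
t 13.17 pos [0.4313 0.2088 0.2505] eul [[-0.144, 0.99, 0.001], [0.99, 0.144, -0.001], [-0.001, 0.0, -1.0]] F [ 0.6 -0.7 -0.3] w 0.0698 g 0.0
```

View pics/w4.png

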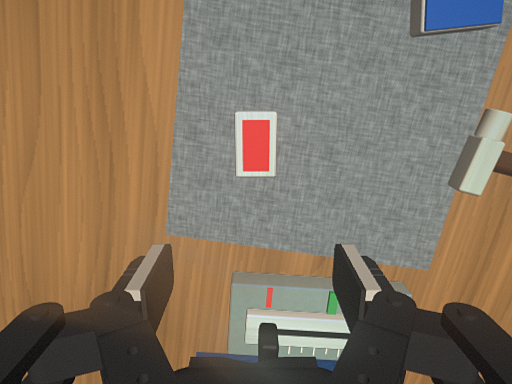

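The buckle is at (256,145) and aligned with the jaws. I check the nose length and compute the descent.

```bash
python3 -c "
from h import *
print(nose_length() if callable(nose_length) else nose_length)
go((.430,.2225,.022,98.5))"
```

```text
0.017
t 13.17 pos [0.4313 0.2088 0.2505] eul [[-0.144, 0.99, 0.001], [0.99, 0.144, -0.001], [-0.001, 0.0, -1.0]] F [ 0.6 -0.7 -0.3] w 0.0698 g 0.0
yaw 98.3
(0.43, 0.2225, 0.022, 98.5) -> [ 13.9   0.6 228.5] turn -0.2 rows 5.5
```

apply_moves(
  deltas=[70,14,0,35,0,70,14,0,70,0,70,14,0,105,0,70,14,0,140,0,70,14,0,170,0,70,14,0,195,0,70,14,0,215,0,70,14,0,229,0,70,14,0,229,0],
  squeeze=35,
)

```text
clock: 13.92
position: [0.4284, 0.2214, 0.0192]
ee_rot: [-0.001, 0.655, 0.756, -0.002]
contact_force: [-0.8, -0.3, 0.2]
width: 0.0698
gripper_force: 0.0
```

apply_moves(
  deltas=[40,0,0,0,0,30,0,0,0,0,30,0,0,0,0,30,0,0,0,0,30,0,0,0,0,30,0,0,-10,0,30,0,0,-30,0,30,0,0,-60,0,30,0,0,-95,0,30,0,0,-130,0,30,0,0,-165,0,30,0,0,-165,0],
)

```text
clock: 14.92
position: [0.4325, 0.2247, 0.1935]
ee_rot: [0.004, 0.654, 0.757, 0.006]
contact_force: [1.0, -0.1, -1.0]
width: 0.0425
gripper_force: 36.1
```

```bash
cat > n.py <<'E'
from h import *
e=np.array([np.cos(np.radians(4.3)),np.sin(np.radians(4.3))]);f=np.array([-e[1],e[0]])
b=np.array([.503,-.2])-.01*e-.06*f; print(b)
go((*b,.19,94.3)); p=shot('scene','s3')
E
python3 n.py
```

```text
[ 0.49752687 -0.2605809 ]
t 14.92 pos [0.4325 0.2247 0.1935] eul [[-0.145, 0.989, 0.014], [0.989, 0.145, 0.005], [0.003, 0.014, -1.0]] F [ 1.  -0.1 -1. ] w 0.0425 g 36.06242537498474
yaw 98.33
(np.float64(0.4975268722743285), np.float64(-0.26058089527977024), 0.19, 94.3) -> [-489.6   -6.     2. ] turn 4.0 rows 11.7
```

View pics/s3.png

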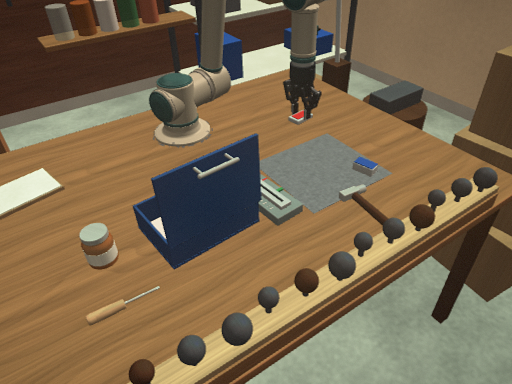

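The buckle is held at (300,117). I carry it over the box.

apply_moves(
  deltas=[30,-30,0,0,0,30,-70,0,0,0,30,-110,0,0,0,30,-150,0,0,0,30,-190,0,0,0,30,-230,0,0,0,30,-270,0,0,0,30,-310,0,0,0,30,-350,0,0,4,30,-390,0,0,4,30,-430,-6,0,4,30,-465,-6,0,4],
)

```text
clock: 15.97
position: [0.4882, -0.2399, 0.1848]
ee_rot: [-0.002, 0.68, 0.733, -0.001]
contact_force: [1.1, 0.7, -1.0]
width: 0.0426
gripper_force: 36.0
```

apply_moves(
  deltas=[30,-24,0,0,0,30,-24,0,0,0,30,-24,0,0,0],
)

```text
clock: 16.22
position: [0.4907, -0.2624, 0.1846]
ee_rot: [-0.002, 0.681, 0.732, -0.0]
contact_force: [-0.1, 0.4, -1.2]
width: 0.0428
gripper_force: 36.0
```

```bash
sed -i "s/'s3'/'s4'/;s/\.19,94.3)/.035,94.3)/" n.py; sed -i "s/shot('scene'/shot('wrist'/" n.py; python3 n.py
```

```text
[ 0.49752687 -0.2605809 ]
t 16.22 pos [ 0.4907 -0.2624  0.1846] eul [[-0.073, 0.997, -0.003], [0.997, 0.073, 0.002], [0.003, -0.003, -1.0]] F [-0.1  0.4 -1.2] w 0.0428 g 36.04234993457794
yaw 94.16
(np.float64(0.4975268722743285), np.float64(-0.26058089527977024), 0.035, 94.3) -> [  0.9   7.3 149.6] turn -0.1 rows 3.6
```

View pics/s4.png

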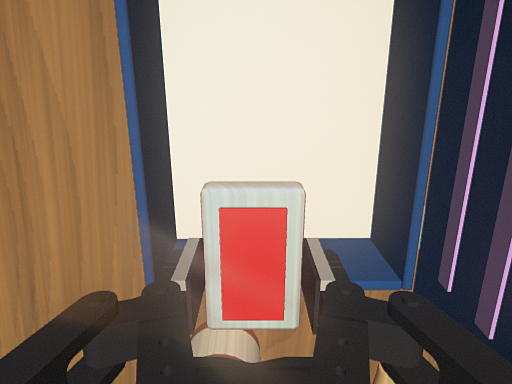

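```bash
python3 -c "
from h import *
p=get_image('wrist')
e=np.array([np.cos(np.radians(4.3)),np.sin(np.radians(4.3)),0]);f=np.array([-e[1],e[0],0]);c=np.array([.503,-.2,0])
for uv,z in(((400,288),.085),((413,288),.085),((137,100),.085),((125,100),.085),((432,100),.085),((442,100),.085),((175,239),.008),((372,238),.008)):
  w=world(p,uv,z); print(uv,np.round(w,3),'box',np.round([(w-c)@e,(w-c)@f],3))
s=st()"
```

```text
(400, 288) [ 0.606 -0.323  0.085] box [ 0.093 -0.13 ]
(413, 288) [ 0.615 -0.322  0.085] box [ 0.103 -0.13 ]
(137, 100) [ 0.413 -0.201  0.085] box [-0.09   0.006]
(125, 100) [ 0.405 -0.201  0.085] box [-0.098  0.006]
(432, 100) [ 0.599 -0.187  0.085] box [0.097 0.006]
(442, 100) [ 0.605 -0.186  0.085] box [0.103 0.006]
(175, 239) [ 0.421 -0.333  0.008] box [-0.092 -0.126]
(372, 238) [ 0.609 -0.317  0.008] box [ 0.097 -0.125]
t 16.32 pos [ 0.4907 -0.2605  0.1852] eul [[-0.075, 0.997, -0.002], [0.997, 0.075, 0.002], [0.003, -0.002, -1.0]] F [ 0.6  0.5 -0.9] w 0.043 g 36.04288637638092
```

The picture shows the buckle held level over the box floor, and the rim points confirm the box pose to about 4 mm. I lower it.

apply_moves(
  deltas=[30,0,7,30,0,30,0,7,60,0,30,0,7,90,0,30,0,7,115,0,30,0,7,135,0,30,0,7,148,0,30,0,7,153,0,30,0,7,156,0,30,0,7,158,0,30,0,7,158,0],
)

```text
clock: 17.15
position: [0.4971, -0.2585, 0.0307]
ee_rot: [-0.002, 0.68, 0.734, 0.0]
contact_force: [-6.1, 5.1, 13.1]
width: 0.0427
gripper_force: 37.5
```

apply_moves(
  deltas=[60,0,0,-1,0,60,0,0,-1,0,60,0,0,-1,0,60,0,0,-1,0,60,0,0,-20,0,60,0,0,-55,0,60,0,0,-95,0,60,0,0,-130,0,60,0,0,-165,0,60,0,0,-165,0],
)

```text
clock: 17.98
position: [0.5024, -0.2638, 0.201]
ee_rot: [0.007, 0.68, 0.733, 0.001]
contact_force: [0.3, 0.3, 0.5]
width: 0.06
gripper_force: 0.0
```

```bash
sed -i "s/go((.43,.21,.25,98))/go((.56,.34,.25,12))/" k.py; python3 k.py; sed -i 's/e0//' m.py; python3 m.py w5 buckle .024
```

```text
casket 0.64 [117. 198.] [0.5935 0.378  0.    ]
buckle 0.63 [335. 230.] [ 0.494  -0.2601  0.    ]
lid_handle 0.6 [321. 157.] [ 0.6441 -0.1853  0.27  ]
jar 0.58 [409. 235.] [ 0.476 -0.469  0.   ]
hammer 0.89 [171. 136.] [0.7778 0.2213 0.    ]
t 18.28 pos [ 0.4977 -0.2607  0.1915] eul [[-0.075, 0.997, -0.003], [0.997, 0.075, 0.002], [0.002, -0.003, -1.0]] F [-0.3  0.1  0.5] w 0.0602 g 0.0
yaw 94.3
(0.56, 0.34, 0.25, 12) -> [594.4 107.  -57.4] turn 82.3 rows 14.5
buckle 0.68 [252. 170.] [ 0.4966 -0.2631  0.    ]
rect ((497.5572814941406, -258.18658447265625), (27.334671020507812, 52.1328010559082), 4.3393402099609375)
t 18.38 pos [ 0.498  -0.2609  0.1918] eul [[-0.075, 0.997, -0.003], [0.997, 0.075, 0.002], [0.002, -0.003, -1.0]] F [ 0.1  0.8 -0.8] w 0.0597 g 0.0
```

View pics/w5.png

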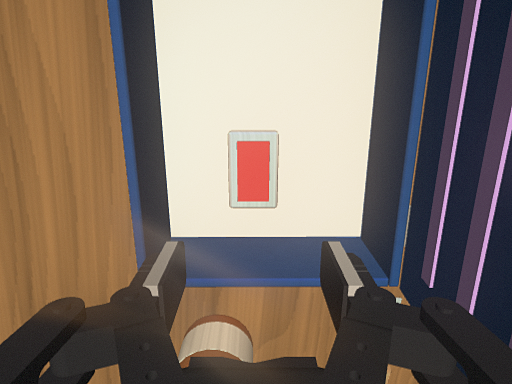

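The buckle lies flat on the floor at (253,170). Next is the casket.

apply_moves(
  deltas=[70,40,3,-20,6,70,80,6,-40,12,70,120,9,-57,18,70,160,12,-57,24,70,200,15,-57,30,70,240,22,-57,36,70,280,35,-57,42,70,318,47,-57,48,70,355,58,-57,54,70,393,68,-57,60,70,430,78,-57,66,70,467,88,-57,72],
)

```text
clock: 19.38
position: [0.5511, 0.2131, 0.2493]
ee_rot: [0.0, 0.982, 0.191, -0.001]
contact_force: [1.1, 0.2, 0.3]
width: 0.0698
gripper_force: 0.0
```

```bash
python3 -c "
from h import *
go((.58,.365,.25,12))"
```

```text
t 19.38 pos [0.5511 0.2131 0.2493] eul [[0.927, 0.375, -0.002], [0.375, -0.927, -0.001], [-0.002, -0.0, -1.0]] F [1.1 0.2 0.3] w 0.0698 g 0.0
yaw 22.04
(0.58, 0.365, 0.25, 12) -> [  83.7 -129.9   -0.8] turn 10.0 rows 3.7
```

apply_moves(
  deltas=[70,20,-35,0,5,70,42,-70,0,10,70,64,-102,0,10,70,82,-128,0,10,70,82,-128,0,10,70,82,-128,0,10],
)

```text
clock: 19.88
position: [0.5783, 0.3621, 0.2482]
ee_rot: [0.001, 0.994, 0.109, -0.001]
contact_force: [0.3, -0.8, 0.6]
width: 0.0703
gripper_force: 0.0
```

```bash
python3 m.py w6 casket .032; python3 -c "
from h import *
go((.594,.371,.026,12))"
```

```text
casket 0.68 [240. 141.] [0.5893 0.3796 0.    ]
rect ((593.4982299804688, 379.32952880859375), (67.46485137939453, 37.298892974853516), 14.191486358642578)
t 19.98 pos [0.5783 0.3598 0.2492] eul [[0.977, 0.213, -0.002], [0.213, -0.977, -0.002], [-0.002, 0.001, -1.0]] F [-0.3 -0.6  1. ] w 0.0701 g 0.0
t 19.98 pos [0.5783 0.3598 0.2492] eul [[0.977, 0.213, -0.002], [0.213, -0.977, -0.002], [-0.002, 0.001, -1.0]] F [-0.3 -0.6  1. ] w 0.0701 g 0.0
yaw 12.31
(0.594, 0.371, 0.026, 12) -> [ 18.3  -7.9 223.2] turn 0.3 rows 5.4
```

View pics/w6.png

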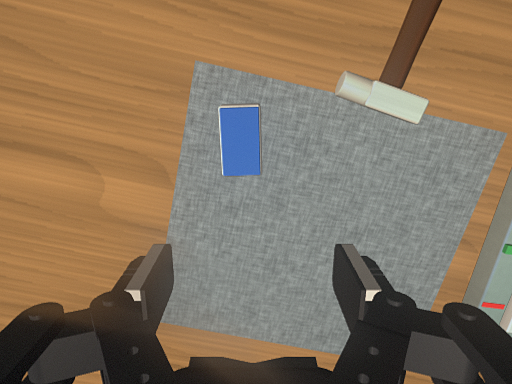

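The casket is at (240,140), about 2° off the jaw axis and unobstructed. I descend and grasp it.

apply_moves(
  deltas=[70,19,-14,35,-2,70,19,-14,70,-2,70,19,-14,105,-2,70,19,-14,140,-2,70,19,-14,170,-2,70,19,-14,195,-2,70,19,-14,213,-2,70,19,-14,223,-2,70,19,-14,223,-2],
  squeeze=35,
)

```text
clock: 20.73
position: [0.5928, 0.3759, 0.025]
ee_rot: [0.001, 0.992, 0.124, -0.002]
contact_force: [-0.6, -0.9, 0.7]
width: 0.07
gripper_force: 0.0
```

apply_moves(
  deltas=[40,0,0,0,0,30,0,0,0,0,30,0,0,0,0,30,0,0,0,0,30,0,0,0,0,30,0,0,-10,0,30,0,0,-30,0,30,0,0,-60,0,30,0,0,-95,0,30,0,0,-130,0,30,0,0,-165,0,30,0,0,-165,0],
)

```text
clock: 21.73
position: [0.5975, 0.3802, 0.2018]
ee_rot: [-0.003, 0.992, 0.125, 0.007]
contact_force: [2.7, -0.2, 0.2]
width: 0.041
gripper_force: 37.0
```

```bash
cat > n.py <<'E'
from h import *
e=np.array([np.cos(np.radians(4.3)),np.sin(np.radians(4.3))]);f=np.array([-e[1],e[0]])
b=np.array([.504,-.197])-.015*e+.06*f; print(b)
go((*b,.2,4.3),(*b,.034,4.3))
E
python3 n.py
```

```text
[ 0.4845435  -0.13829357]
t 21.73 pos [0.5975 0.3802 0.2018] eul [[0.969, 0.247, 0.013], [0.247, -0.969, 0.007], [0.015, -0.003, -1.0]] F [ 2.7 -0.2  0.2] w 0.041 g 36.974955797195435
yaw 14.32
(np.float64(0.4845434993875436), np.float64(-0.138293572890888), 0.2, 4.3) -> [-237.7  474.4   -3.2] turn 10.0 rows 12.7
(np.float64(0.4845434993875436), np.float64(-0.138293572890888), 0.034, 4.3) -> [-240.1  474.9  162.7] turn 10.0 rows 13.3
```

apply_moves(
  deltas=[30,-15,30,0,0,30,-35,68,0,0,30,-55,106,0,0,30,-75,144,0,0,30,-95,184,0,0,30,-115,224,0,0,30,-135,264,0,0,30,-155,304,0,5,30,-175,344,0,10,30,-195,384,0,10,30,-212,420,0,10,30,-228,452,0,10],
)

```text
clock: 22.73
position: [0.4866, -0.1034, 0.1924]
ee_rot: [-0.0, 0.999, 0.038, -0.0]
contact_force: [1.0, -0.3, -1.7]
width: 0.0409
gripper_force: 36.9
```

apply_moves(
  deltas=[30,-6,22,0,0,30,-6,22,0,0,30,-6,22,0,0,30,-6,22,0,0],
)

```text
clock: 23.07
position: [0.4833, -0.1237, 0.1923]
ee_rot: [-0.001, 0.999, 0.037, -0.0]
contact_force: [0.4, -0.2, -2.7]
width: 0.0411
gripper_force: 36.9
```

```bash
python3 n.py
```

```text
[ 0.4845435  -0.13829357]
t 23.07 pos [ 0.4833 -0.1237  0.1923] eul [[0.997, 0.075, -0.001], [0.075, -0.997, 0.001], [-0.0, -0.001, -1.0]] F [ 0.4 -0.2 -2.7] w 0.0411 g 36.89559817314148
yaw 4.28
(np.float64(0.4845434993875436), np.float64(-0.138293572890888), 0.2, 4.3) -> [ 0.1 14.7 -7.7] turn -0.0 rows 0.4
(np.float64(0.4845434993875436), np.float64(-0.138293572890888), 0.034, 4.3) -> [  0.2  14.9 158.3] turn -0.0 rows 3.8
```

apply_moves(
  deltas=[30,0,15,10,0,30,0,15,40,0,30,0,15,75,0,30,0,15,105,0,30,0,15,128,0,30,0,15,144,0,30,0,15,151,0,30,0,15,155,0,30,0,15,158,0,30,0,15,159,0,30,0,15,159,0],
)

```text
clock: 23.98
position: [0.4837, -0.1372, 0.0375]
ee_rot: [-0.001, 0.999, 0.038, -0.001]
contact_force: [-9.7, 5.5, 28.8]
width: 0.0406
gripper_force: 40.3
```

apply_moves(
  deltas=[30,0,0,-3,0,60,0,0,-3,0,60,0,0,-3,0,60,0,0,-3,0,60,0,0,-3,0,60,0,0,-20,0,60,0,0,-55,0,60,0,0,-95,0,60,0,0,-130,0,60,0,0,-165,0,60,0,0,-165,0],
)

```text
clock: 24.9
position: [0.4889, -0.1411, 0.2052]
ee_rot: [0.003, 0.999, 0.038, 0.006]
contact_force: [0.3, 0.4, 0.2]
width: 0.06
gripper_force: 0.0
```

```bash
python3 m.py w7 casket .04; python3 -c "
from h import *
p=shot('top')
for q,z in dict(casket=.008,buckle=.008,lid_handle=.272).items():
    for r in place_of(q,p)[:1]: print(q,round(r['score'],2),np.round(r['point']),np.round(world(p,r['point'],z),4))
go((.46,-.19,.37,94.3),(.64,-.184,.37,94.3),(.641,-.184,.2745,94.3))"
```

```text
casket 0.58 [250. 173.] [ 0.4811 -0.1391  0.    ]
rect ((503.0633850097656, -345.17706298828125), (213.79876708984375, 44.174156188964844), 9.45809268951416)
t 25.0 pos [ 0.4856 -0.1397  0.1996] eul [[0.997, 0.075, 0.003], [0.075, -0.997, -0.001], [0.003, 0.002, -1.0]] F [-0.5  0.  -0. ] w 0.0598 g 0.0
casket 0.73 [320. 157.] [ 0.7051 -0.2255  0.008 ]
lid_handle 0.58 [324. 156.] [ 0.646  -0.1924  0.272 ]
t 25.2 pos [ 0.4837 -0.1389  0.1965] eul [[0.997, 0.075, -0.004], [0.075, -0.997, 0.002], [-0.004, -0.002, -1.0]] F [ 0.4  0.  -0.4] w 0.06 g 0.0
yaw 4.3
(0.46, -0.19, 0.37, 94.3) -> [ -28.1   48.9 -173.5] turn -90.0 rows 4.4
(0.64, -0.184, 0.37, 94.3) -> [ 151.9   56.4 -174.1] turn -90.0 rows 5.7
(0.641, -0.184, 0.2745, 94.3) -> [153.2  56.6 -78.6] turn -90.0 rows 4.3
```

View pics/w7.png

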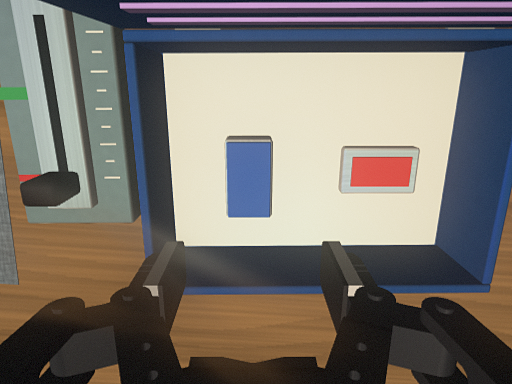

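Both pieces stand flat and apart on the floor (casket 248,178; buckle 380,170), and the grip is still at the tick. I rise, turn, and go to the lid handle.

apply_moves(
  deltas=[23,-5,10,-40,-7,23,-10,20,-80,-14,23,-15,30,-120,-21,23,-20,40,-155,-28,23,-28,49,-174,-35,23,-28,49,-174,-42,23,-28,49,-174,-49,23,-28,49,-174,-56,23,-28,49,-174,-63,23,-28,49,-174,-70,23,-28,49,-174,-77,23,-28,49,-174,-84],
)

```text
clock: 26.2
position: [0.4603, -0.1902, 0.3706]
ee_rot: [-0.002, 0.715, 0.699, -0.001]
contact_force: [-0.2, -0.1, 0.4]
width: 0.0228
gripper_force: 0.0
```

```bash
python3 -c "
from h import *
go((.641,-.184,.37,94.3))"
```

```text
t 26.2 pos [ 0.4603 -0.1902  0.3706] eul [[0.024, 1.0, -0.003], [1.0, -0.024, 0.002], [0.002, -0.003, -1.0]] F [-0.2 -0.1  0.4] w 0.0228 g 0.0
yaw 88.64
(0.641, -0.184, 0.37, 94.3) -> [ 10.5 180.5   0. ] turn -5.7 rows 4.3
```

apply_moves(
  deltas=[23,4,38,0,-6,23,6,76,0,-6,23,8,114,0,-6,23,10,150,0,-6,23,11,170,0,-6,23,11,180,0,-6,23,11,180,0,-6,23,11,180,0,-6],
)

```text
clock: 26.87
position: [0.6408, -0.1846, 0.3699]
ee_rot: [-0.002, 0.68, 0.733, -0.001]
contact_force: [-0.7, 0.5, 0.7]
width: 0.0229
gripper_force: 0.0
```

```bash
python3 -c "
from h import *
p=shot('wrist','w8')
for r in place_of('lid_handle',p)[:2]: print(round(r['score'],2),np.round(r['point']),np.round(world(p,r['point'],.272),4))
go((.6413,-.184,.2745,94.3))"
```

```text
0.67 [255. 200.] [ 0.642  -0.1843  0.272 ]
t 26.97 pos [ 0.6399 -0.1847  0.3717] eul [[-0.075, 0.997, -0.002], [0.997, 0.075, 0.0], [0.001, -0.002, -1.0]] F [-0.1  1.   0.1] w 0.0233 g 0.0
yaw 94.28
(0.6413, -0.184, 0.2745, 94.3) -> [ 0.5  1.7 97.2] turn -0.0 rows 2.3
```

View pics/w8.png

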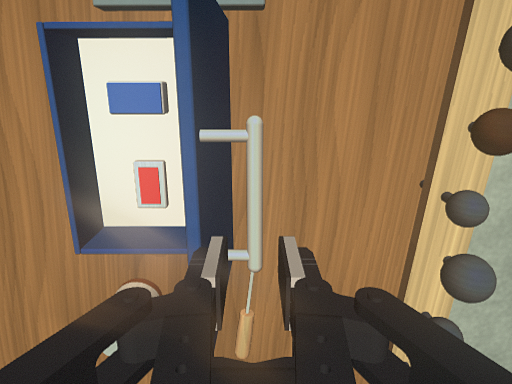

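The bar runs from (255,120) to (255,268) between the fingers, and both pieces are still in place. I descend, grip, and close slowly along the arc.

apply_moves(
  deltas=[23,0,2,25,0,23,0,2,50,0,23,0,2,75,0,23,0,2,97,0,23,0,2,97,0,5,0,2,97,0,5,0,2,97,0,5,0,2,97,0,5,0,2,97,0],
  squeeze=30,
)

```text
clock: 27.72
position: [0.6416, -0.1845, 0.2756]
ee_rot: [-0.001, 0.68, 0.733, -0.001]
contact_force: [-3.7, -0.2, -6.2]
width: 0.0102
gripper_force: 29.8
```

```bash
cat > f2.py <<'E'
from h import *
s=st(); M=rot(s['ee_rot']).as_matrix()
e=np.array([np.cos(np.radians(4.3)),np.sin(np.radians(4.3)),0]); k=np.array([0,0,1.])
P=np.array([.4182,-.2016,.1318]) # TCP when lid shut
for d in range(88,-1,-4):
    th=np.radians(d)
    dx=(-186*np.cos(th)+45*np.sin(th)+186)/1e3; dz=(45*np.cos(th)+186*np.sin(th)-45)/1e3
    print(d,np.round(M.T@(P+dx*e+dz*k-s['position'])*1000))
E
python3 f2.py
```

```text
t 27.72 pos [ 0.6416 -0.1845  0.2756] eul [[-0.075, 0.997, -0.002], [0.997, 0.075, 0.0], [0.0, -0.002, -1.0]] F [-3.7 -0.2 -6.2] w 0.0102 g 29.768609404563904
88 [-0.  0.  1.]
84 [ -0. -13.  -1.]
80 [ -0. -26.  -2.]
76 [ -0. -39.  -2.]
72 [ -0. -53.  -2.]
68 [ -0. -66.  -0.]
64 [ -0. -79.   2.]
60 [ -0. -92.   5.]
56 [  -0. -105.   10.]
52 [  -0. -117.   15.]
48 [  -0. -129.   21.]
44 [  -0. -141.   28.]
40 [  -0. -152.   35.]
36 [  -0. -162.   43.]
32 [  -0. -172.   53.]
28 [  -0. -181.   62.]
24 [  -0. -190.   73.]
20 [  -0. -197.   83.]
16 [  -0. -204.   95.]
12 [  -0. -210.  107.]
8 [  -0. -216.  119.]
4 [  -0. -220.  132.]
0 [  -0. -224.  144.]
```

apply_moves(
  deltas=[5,0,-6,0,0,5,0,-13,-1,0,5,0,-26,-2,0,5,0,-39,-2,0,5,0,-53,-2,0,5,0,-66,0,0,5,0,-79,2,0,5,0,-92,5,0,5,0,-105,10,0,5,0,-117,15,0,5,0,-129,21,0,5,0,-129,21,0],
)

```text
clock: 28.72
position: [0.5125, -0.1948, 0.2568]
ee_rot: [0.002, 0.68, 0.733, -0.0]
contact_force: [-4.1, -0.8, 2.5]
width: 0.0097
gripper_force: 30.8
```

apply_moves(
  deltas=[5,0,-6,4,0,5,0,-12,7,0,5,0,-23,14,0,5,0,-33,22,0,5,0,-43,32,0,5,0,-52,41,0,5,0,-61,52,0,5,0,-68,62,0,5,0,-75,74,0,5,0,-81,86,0,5,0,-84,92,0,5,0,-84,92,0],
)

```text
clock: 29.72
position: [0.4292, -0.2014, 0.1623]
ee_rot: [-0.0, 0.68, 0.733, -0.001]
contact_force: [-4.7, -2.9, -1.0]
width: 0.0098
gripper_force: 32.7
```

```bash
python3 f2.py|egrep -v '^[2-8][0-9]'
```

```text
t 29.72 pos [ 0.4292 -0.2014  0.1623] eul [[-0.075, 0.997, -0.002], [0.997, 0.075, -0.002], [-0.002, -0.002, -1.0]] F [-4.7 -2.9 -1. ] w 0.0098 g 32.726882100105286
16 [  1.   9. -19.]
12 [ 1.  2. -7.]
8 [ 1. -3.  5.]
4 [ 1. -7. 18.]
0 [  1. -11.  31.]
```

apply_moves(
  deltas=[5,0,-3,6,0,5,0,-6,12,0,5,0,-8,18,0,5,0,-9,23,0,5,0,-10,27,0,5,0,-11,30,0,5,0,-11,32,0,5,0,-11,34,0,5,0,-11,34,0],
)

```text
clock: 30.47
position: [0.4184, -0.2022, 0.1291]
ee_rot: [-0.0, 0.68, 0.734, -0.002]
contact_force: [-8.2, -3.0, 8.4]
width: 0.0098
gripper_force: 34.4
```

apply_moves(
  deltas=[5,0,0,-2,0,35,0,0,-2,0,35,0,0,-2,0,35,0,0,-2,0,35,0,0,-30,0,35,0,0,-50,0,0,0,0,-50,0,0,0,0,-50,0,0,0,0,-50,0,0,0,0,-50,0,0,0,0,-50,0],
)

```text
clock: 31.38
position: [0.4189, -0.2008, 0.1774]
ee_rot: [-0.001, 0.68, 0.733, -0.0]
contact_force: [-0.2, -0.3, -0.7]
width: 0.0002
gripper_force: 0.0
```

apply_moves(
  deltas=[0,0,0,8,0,0,0,0,15,0,0,0,0,20,0,0,0,0,24,0,0,0,0,26,0,0,0,0,27,0,0,0,0,27,0],
)

```text
clock: 31.97
position: [0.4188, -0.201, 0.1527]
ee_rot: [-0.0, 0.68, 0.733, -0.0]
contact_force: [-3.9, 1.7, 12.5]
width: 0.0001
gripper_force: 6.4
```

The bar top is at 135.7 mm under a 12 N press, so the lid is fully shut. Now I go to the dimmer.

```bash
python3 -c "
from h import *
go((.4745,.020,.18,4))"
```

```text
t 31.97 pos [ 0.4188 -0.201   0.1527] eul [[-0.075, 0.997, -0.001], [0.997, 0.075, 0.0], [0.0, -0.001, -1.0]] F [-3.9  1.7 12.5] w 0.0001 g 6.414702124893665
yaw 94.31
(0.4745, 0.02, 0.18, 4) -> [216.2  72.1 -27.3] turn 90.3 rows 5.5
```

apply_moves(
  deltas=[0,0,0,-25,0,30,0,0,-48,7,55,30,10,-48,14,55,65,22,-48,21,55,100,34,-48,28,55,135,46,-48,35,55,170,58,-48,42,55,200,68,-48,49,55,216,72,-48,56,55,216,72,-48,63,55,216,72,-27,70,55,216,72,-27,77],
)

```text
clock: 32.97
position: [0.4733, 0.0204, 0.1757]
ee_rot: [-0.001, 0.984, 0.181, -0.002]
contact_force: [-1.7, -0.7, 0.6]
width: 0.0553
gripper_force: 0.0
```

apply_moves(
  deltas=[55,0,0,0,7,55,0,0,0,13,55,0,0,0,13,55,0,0,0,13],
)

```text
clock: 33.3
position: [0.475, 0.0195, 0.1781]
ee_rot: [0.0, 0.997, 0.072, -0.0]
contact_force: [0.2, -0.2, 0.4]
width: 0.0551
gripper_force: 0.0
```

```bash
cat > o.py <<'E'
from h import *
p=shot('wrist','w9'); hsv=cv2.cvtColor(p['frame'],cv2.COLOR_RGB2HSV)
e=np.array([np.cos(np.radians(3.95)),np.sin(np.radians(3.95)),0])
c={}
for n,lo,hi,z in(('green',(45,120,60),(80,255,255),.035),('red',(0,150,100),(6,255,255),.032)):
    m=cv2.inRange(hsv,lo,hi);k,l,stt,ce=cv2.connectedComponentsWithStats(m)
    for i in range(1,k):
        if stt[i,4]>60: w=world(p,ce[i],z);print(n,stt[i],np.round(ce[i]),np.round(w,4),'along',round(w@e,4))
for q,z in dict(dimmer_top=.0845,marker=.03).items():
    for r in place_of(q,p)[:1]: w=world(p,r['point'],z);print(q,round(r['score'],2),np.round(r['point']),np.round(w,4),'along',round(w@e,4))
go((.4745,.020,.07,4))
E
python3 o.py
```

```text
green [195  78  38  15 474] [214.  85.] [0.5434 0.06   0.035 ] along 0.5463
red [196 174  32   9 201] [211. 178.] [0.471  0.0545 0.032 ] along 0.4737
dimmer_top 0.77 [253. 202.] [0.4735 0.0201 0.0845] along 0.4738
marker 0.97 [216.  83.] [0.5454 0.0595 0.03  ] along 0.5482
t 33.45 pos [0.475  0.0195 0.1784] eul [[0.99, 0.142, 0.0], [0.142, -0.99, -0.0], [0.0, 0.0, -1.0]] F [ 0.8  0.1 -0.6] w 0.0549 g 0.0
yaw 8.18
(0.4745, 0.02, 0.07, 4) -> [ -0.4  -0.6 108.4] turn 4.2 rows 2.6
```

View pics/w9.png

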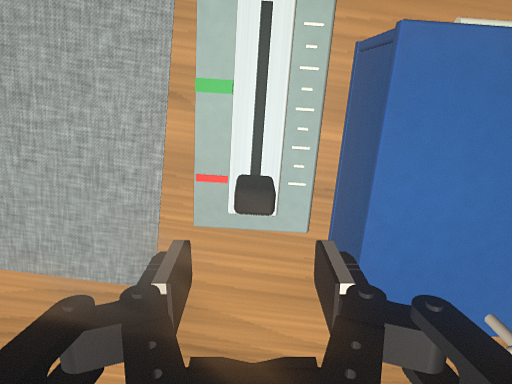

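The lid is shut, the grip (254,194) is at the red tick, and the green marker is 72.6 mm up the track. I descend, grip, and slide.

apply_moves(
  deltas=[55,0,-1,30,4,55,0,-1,60,4,55,0,-1,90,4,55,0,-1,108,4,55,0,-1,108,4,10,0,-1,108,4,10,0,-1,108,4,10,0,-1,108,4,10,0,-1,108,4,10,0,-1,108,4],
)

```text
clock: 34.28
position: [0.4766, 0.0187, 0.072]
ee_rot: [0.002, 0.999, 0.037, 0.002]
contact_force: [1.1, -6.2, -3.4]
width: 0.0276
gripper_force: 34.0
```

apply_moves(
  deltas=[10,10,0,0,0,10,22,0,0,0,10,34,0,0,0,10,46,0,0,0,10,58,0,0,0,10,67,0,0,0,10,71,0,0,0,10,73,0,0,0,10,73,0,0,0,10,73,0,0,0],
)

```text
clock: 35.12
position: [0.5496, 0.0244, 0.072]
ee_rot: [0.001, 0.999, 0.036, 0.002]
contact_force: [0.5, -4.9, -0.1]
width: 0.0272
gripper_force: 34.5
```

apply_moves(
  deltas=[55,0,0,0,0,55,0,0,0,0,55,0,0,0,0,55,0,0,0,0,55,0,0,-30,0,55,0,0,-65,0,55,0,0,-100,0,55,0,0,-130,0,55,0,0,-130,0,55,0,0,-130,0],
)

```text
clock: 35.95
position: [0.5488, 0.0259, 0.2026]
ee_rot: [0.0, 0.999, 0.036, 0.002]
contact_force: [0.6, -0.5, -0.4]
width: 0.0548
gripper_force: 0.0
```

```bash
sed -i "s/'w9'/'w10'/" o.py; python3 o.py
```

```text
green [200 172  31  11 320] [215. 177.] [0.5431 0.06   0.035 ] along 0.5459
red [205 248  27   5 135] [218. 250.] [0.4714 0.0545 0.032 ] along 0.474
dimmer_top 0.71 [256. 192.] [0.5475 0.025  0.0845] along 0.548
marker 0.61 [218. 174.] [0.5455 0.0575 0.03  ] along 0.5481
t 36.1 pos [0.5466 0.0259 0.199 ] eul [[0.997, 0.071, -0.003], [0.071, -0.997, 0.0], [-0.003, -0.001, -1.0]] F [ 0.6 -0.6  0.6] w 0.0544 g 0.0
yaw 4.09
(0.4745, 0.02, 0.07, 4) -> [-71.9   0.8 129.2] turn 0.1 rows 3.5
```

View pics/w10.png

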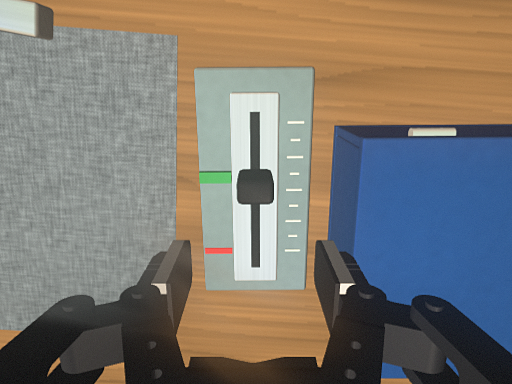

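The grip (256,187) is level with the green marker (215,177) to within about 2 mm, once the grip's height is allowed for. The lid is shut and the robot touches nothing, so I hand in.

```bash
python3 -c "
from rig import *
print(sign_off())"
```

```text
the job is handed in; nothing more can be done
None
```

The job is handed in; no verdict came back. The casket and the buckle, the only two pieces present, stand flat in the box, the lid is fully shut, and the dimmer grip is level with the green marker to within about 2 mm.

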